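# Start up the microscope bench units

### The job

Bring the microscope bench into service by pressing its three controls with the fingertips: first press down the raised half of the paddle rocker until the rocker has tipped fully over, then push the round mushroom plunger all the way down so that it stays down, and last press the long bar key fully down for a moment and let it spring back. Work strictly in that order, pressing no control before its turn. The three units stand loose on the bench: do not lift them or push them out of place, and leave the other things where they are.

Things in the scene. Friction and masses are not known exactly. Their poses are not given: they have to be found in the camera images.
- power_unit: Loose black box, 120 (x) x 90 (y) x 50 mm high, about 0.9 kg, with a white two-winged paddle rocker in the middle of its top, lying along the box's x axis between two low dark strips. Origin: centre of the underside, z up. It may stand turned up to about 60 degrees either way.
- rocker (a joint): Tilt of the paddle rocker in rad: 0 (within 0.03 at the start) is off, 0.4 is fully over (end stop). It is held by friction only and stays at any angle where it is left; pressing the raised half at its middle takes about 1.5 N. The hinge runs along the box's y axis, 58 mm above the bench, at the middle of the box.
- rocker_raised (a point): Centre of the top face of the rocker's raised half (the half on the box's +x side), 22 mm from the hinge; each half is 34 mm long and 36 mm wide. At the start this face slopes up away from the hinge by 0.4 rad and the point is 67 mm above the bench; when fully over, the half lies level and the point is 58 mm above the bench, and 22 mm horizontally from the hinge.
- valve_unit: Loose bare aluminium box, 100 x 100 x 45 mm high, about 0.9 kg, with a round black mushroom plunger in the middle of its top. Origin: centre of the underside, z up.
- plunger (a joint): How far the plunger is pushed down, in m: about 0 to 0.002 at the start, 0.010 fully down (end stop). It has no spring: it moves against a friction of about 2.5 N and stays where it is left.
- plunger_top (a point): Centre of the flat top of the plunger's head (38 mm across): 73 mm above the bench when up, 63 mm when fully down. It moves with the head.
- shutter_unit: Loose white box, 90 (x) x 120 (y) x 40 mm high, about 0.9 kg, with one long grey bar key in the middle of its top. Origin: centre of the underside, z up.
- barkey (a joint): How far the bar key is pressed, in m: 0 when up, 0.008 fully down (end stop). A spring pushes it back up; holding it fully down takes about 4 N.
- barkey_top (a point): Centre of the flat top of the bar key (26 mm along the box's x, 66 mm along its y): 56 mm above the bench when up, 48 mm when fully down. It moves with the key.
- objective: Loose bystander: steel microscope objective standing upright, 34 mm across, 58 mm high. Origin: centre of its underside.
- dish: Loose bystander: shallow glass dish, 80 mm across, 16 mm high. Origin: centre of its underside.
- sample_case: Loose bystander: flat black sample case with a clear lid, 58 x 82 x 19 mm. Origin: centre of its underside.
- reagent: Loose bystander: amber jar with a black cap, 48 mm across, 85 mm high. Origin: centre of its underside.
There are look-alikes about, which are no part of the job. What is shaped like the power_unit but green, orange or red is not meant.

How it is judged:
By the outcome, as a careful person would: the job done as asked, in the order asked, and still so for the second after the job is handed in, with the robot touching nothing.
It also fails if it takes over 48 s, if anything falls off the work surface, if the arm or the gripper's body presses on something with over 40 N, if the wrist force passes 120 N, or if a joint passes its speed limit or range.

### The arm

A 7-joint arm with a two-finger parallel gripper is mounted at the origin on the work surface. World frame = base frame: x ahead of the robot, y to its left, z up, the work surface at z = 0. Lengths are in m, angles in rad, forces in N, time in s.
With the tool pointing down it reaches from about 0.425 to 0.95 m from the base axis. Payload 4.7 kg.
Tool frame: the origin (TCP) lies between the finger pads; the fingertips stand 25 mm ahead of it and the grasp point (between the pads) lies 6 mm ahead of it; z points along the fingers, y is the line along which they close (so a half turn about z gives the same grasp; the last joint's range is limited). The gripper opens to 85 mm and grips with 20 to 120 N. Pads are 22 mm wide; open, the fingers measure 114 mm over their backs; the gripper's body (76 mm by 85 mm) begins 54 mm behind the grasp point. The pads swing forward as they close: fully open they stand 13 mm farther back than shut.
Start: joints at [-1.227, 0.469, -0.049, 1.532, 0.024, 1.141, -0.082], TCP at [0.246, 0.629, 0.256] pointing down, gripper open.
Joint ranges: [-2.59, 2.59], [-0.33, 1.99], [-1.39, 1.29], [0.1, 2.45], [-1.04, 4.18], [0.21, 1.99], [-2.66, 2.66]. Speed limits (rad/s): [2.57, 2.57, 3.14, 3.14, 3.14, 3.14, 3.14].

### API

Orientations are given as a 3x3 rotation matrix whose columns are the frame's x, y, z axes.
In Python, from rig import * gives the robot as it stands. Calls block until the motion is done:
- movep(position, orientation): joint-space move of the TCP to a pose.
- move_l(position, attitude=None, feed=0.15, until_force=None): straight line of the TCP; attitude=None keeps the orientation; feed is the mean speed in m/s. With until_force (N) it stops when the force on the tool has changed by that much, and returns True; else False.
- move_joints(angles): joint-space move.
- command_gripper(opening, newtons=None): finger opening in m; newtons is the grip in N (None keeps the last); returns when the fingers have stopped.
- sleep(seconds).
- inverse_kinematics(position, orientation): joint angles nearest the present ones, or None.
- sense(): the state.
- camera(name): name is "scene" or "top" or "wrist"; returns (picture, depth): 400x640x3 uint8, red, green, blue; 400x640 float32, m along the optical axis (not along the pixel's ray), 0 where there is no reading.
- camera_params(name): a dict with "K" (3x3 intrinsics, pixels), "position" and "rotation" of the camera in the world; the wrist camera has in their place "tool_from_camera" (4x4, takes a point from camera to tool coordinates, whose origin is the TCP and whose axes are the flange's). Camera axes: x right, y down, z forward; pixel columns grow to the right and rows downward; lengths in m; the calibration is good to about 2 mm. A picture is of the moment at which its call begins: read the wrist's pose just before it. camera_params takes no time and is no camera call.
A pose or a line that the arm cannot do raises Unreachable and nothing moves.
- finish_job(): hands the job in; it is judged then, once.
The state is a dict: "time_s": time; "joint_pos": joint angles; "qd": joint speeds; "joint_efforts": joint torques, N m; "position": TCP position; "tcp_rot": TCP orientation; "wrist_force": force on the tool from outside, world axes, zero at the start; "ft_torque": the same for the moment, N m; "finger_gap": finger opening in m; "gripper_force": force on a finger pad.
Only numpy, scipy, OpenCV 4.12 (cv2) and the standard library are available. Lean on these libraries where they do the work, as an engineer would, in place of code of your own. Each camera call takes 0.05 s, during which the arm holds its last target. There are 200 camera calls.

## Working session

There is one attempt and no reset: what is moved stays moved. The work goes in short steps, each a Python script; the robot and the scene stay as the last script left them, time stands still between calls to the robot, and variables do not carry over. Pictures are saved under pics/ and viewed, at most 10 in all, crops included, and the job is handed in when it is done.

```bash
mkdir -p pics; ls; python3 - <<'E'
from rig import *
import cv2,numpy as np
for n in ("top","scene"):
    p,d=camera(n); cv2.imwrite(f"pics/{n}0.png",p[:,:,::-1]); np.savez(f"{n}0.npz",p=p,d=d)
    c=camera_params(n); print(n,c)
print(sense()["time_s"])
E
```

```text
pics
top {'K': array([[389.17773465,   0.        , 309.39349425],
       [  0.        , 389.17773465, 198.42883394],
       [  0.        ,   0.        ,   1.        ]]), 'position': array([ 0.35217541, -0.01562672,  1.18425788]), 'rotation': array([[-0.00289737, -0.98384722,  0.17898675],
       [-0.99997018,  0.00413184,  0.0065246 ],
       [-0.00715875, -0.17896251, -0.98382985]])}
scene {'K': array([[372.69922444,   0.        , 319.24147959],
       [  0.        , 372.69922444, 205.11307141],
       [  0.        ,   0.        ,   1.        ]]), 'position': array([ 1.30029621, -0.07004312,  0.71792256]), 'rotation': array([[ 0.07616322,  0.66321026, -0.74454773],
       [ 0.99708907, -0.05331113,  0.05450964],
       [-0.00354132, -0.74653204, -0.66534005]])}
0.1
```

View pics/top0.png

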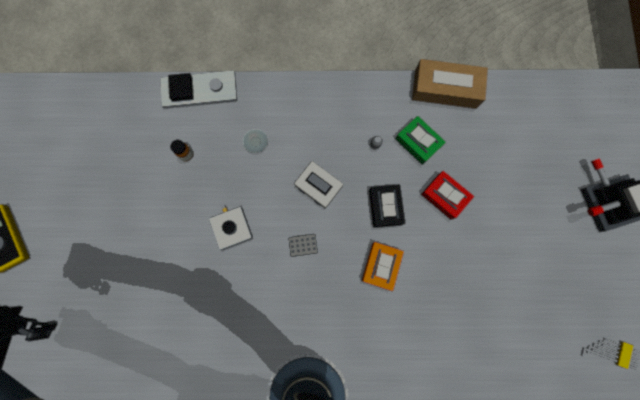

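View pics/scene0.png

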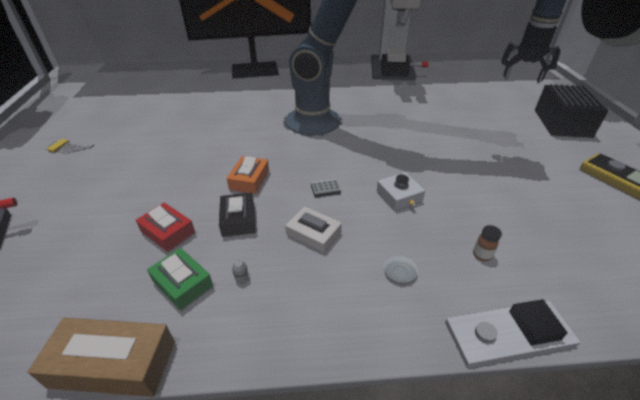

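The top view shows the black power unit at (387,205), the valve unit at (230,227) and the shutter unit at (319,185). In the scene view they are at (237,213), (401,190) and (314,228). The others are look-alikes and bystanders. Next I measure the tops from depth.

```bash
cat > h.py <<'E'
import numpy as np,cv2
def cloud(d,K,R,t):
    v,u=np.mgrid[:d.shape[0],:d.shape[1]]
    c=np.stack([(u-K[0,2])/K[0,0]*d,(v-K[1,2])/K[1,1]*d,d],-1)
    return c@R.T+t
def rect(w,m):
    m=m.astype(np.uint8); n,l,s,_=cv2.connectedComponentsWithStats(m)
    i=1+np.argmax(s[1:,4]); P=w[l==i]
    r=cv2.minAreaRect((P[:,:2]*1000).astype(np.float32))
    return r,np.round(np.median(P[:,2]),4),len(P)
E
python3 - <<'E'
from rig import *
from h import *
for n,rois in (("top",dict(power=(387,205),valve=(230,227),shut=(319,185))),("scene",dict(power=(237,213),valve=(401,190),shut=(314,228)))):
    z=np.load(n+"0.npz");p,d=z["p"],z["d"];c=camera_params(n)
    w=cloud(d,c["K"],c["rotation"],c["position"]);g=p.max(2).astype(int)
    for k,(u,v) in rois.items():
        b=np.zeros(d.shape,bool);b[v-33:v+34,u-33:u+34]=1
        h=dict(power=.05,valve=.045,shut=.04)[k]
        print(n,k,"box",rect(w,b&(w[...,2]>h-.012)&(w[...,2]<.1)))
        b[:]=0;b[v-20:v+20,u-20:u+20]=1; b&=w[...,2]>h-.01
        print("   ctl",rect(w,b&((g>140) if k=="power" else (g<110))))
        if k=="power":
            ys,xs=np.where(b&(g>140)); P=w[ys,xs]; 
            for a in range(int(P[:,0].min()*1000),int(P[:,0].max()*1000),8):
                s=(P[:,0]*1000>=a)&(P[:,0]*1000<a+8)
                if s.sum():print(a,np.round(np.median(P[s,2])*1000,1),np.median(g[ys[s],xs[s]]))
    
p=np.load("top0.npz")["p"][160:250,190:430]; q=np.load("scene0.npz")["p"][180:260,190:430]
cv2.imwrite("pics/crop.png",cv2.resize(np.vstack([p,q])[:,:,::-1],None,fx=3.3,fy=3.3,interpolation=2))
E
```

```text
top power box (((539.0384521484375, -238.6123809814453), (120.50328063964844, 90.97517395019531), 5.219798564910889), np.float64(0.0505), 1246)
   ctl (((538.3551025390625, -238.7864227294922), (63.264530181884766, 33.86527633666992), 4.5338335037231445), np.float64(0.0595), 239)
506 57.7 159.0
514 57.6 160.0
522 58.1 161.0
530 56.5 158.5
538 58.8 153.0
546 62.3 160.0
554 66.1 160.5
562 68.4 158.0
top valve box (((473.523193359375, 227.16395568847656), (100.49112701416016, 100.75970458984375), 20.741397857666016), np.float64(0.0448), 1161)
   ctl (((472.858642578125, 225.4456024169922), (38.61214828491211, 40.24769592285156), 63.966060638427734), np.float64(0.0701), 176)
top shut box (((605.6185302734375, -34.846107482910156), (119.9972915649414, 93.53351593017578), 52.41804122924805), np.float64(0.0399), 1182)
   ctl (((606.81201171875, -34.7093620300293), (78.40151977539062, 36.73893737792969), 52.81163787841797), np.float64(0.0531), 309)
scene power box (((544.59130859375, -238.46096801757812), (123.40010833740234, 89.83097076416016), 5.197737693786621), np.float64(0.049), 1102)
   ctl (((537.1858520507812, -240.27752685546875), (79.3445053100586, 32.611026763916016), 5.940857887268066), np.float64(0.0578), 166)
497 47.5 143.5
505 56.9 158.0
513 57.3 171.5
521 57.2 174.5
529 56.8 174.0
537 57.2 169.0
545 58.9 166.0
553 62.6 167.0
561 65.0 164.0
569 68.5 152.0
scene valve box (((479.3399353027344, 226.16156005859375), (103.45467376708984, 101.76177978515625), 21.016244888305664), np.float64(0.0438), 862)
   ctl (((865.6944580078125, 95.67131042480469), (35.47439956665039, 929.5706787109375), 71.31352996826172), np.float64(0.0666), 170)
scene shut box (((611.875244140625, -34.843406677246094), (120.3804931640625, 93.18238067626953), 52.15315246582031), np.float64(0.0392), 1249)
   ctl (((618.82958984375, -39.40706253051758), (81.17182159423828, 33.51551055908203), 66.743408203125), np.float64(0.0462), 204)
```

View pics/crop.png

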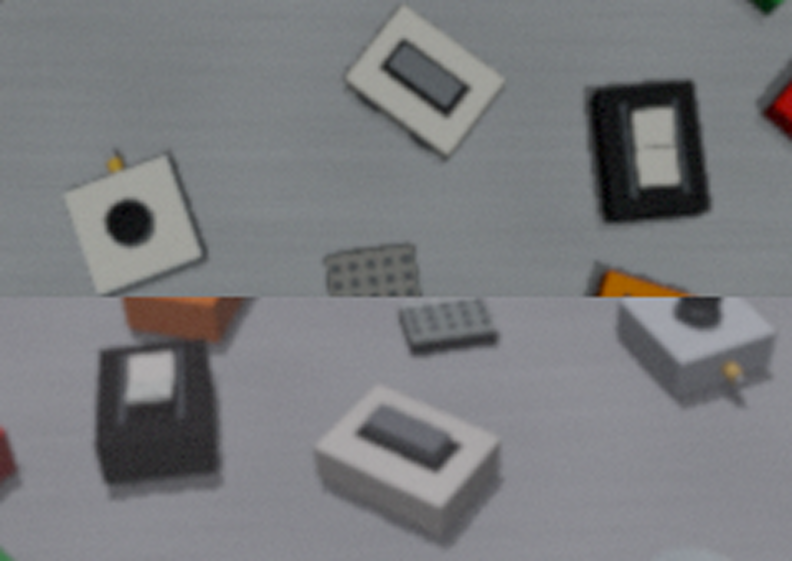

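Raised half of the rocker is on the side away from the robot (68 mm against 57 mm), with box yaw about 5°. Sizes and heights match the given ones. I'll close the gripper and press the rocker first.

```bash
cat >> h.py <<'E'
from rig import *
def att(yaw):
    c,s=np.cos(yaw),np.sin(yaw); return np.array([[c,s,0],[s,-c,0],[0,0,-1.]])
def best(p,yaw):
    q0=np.array(sense()["joint_pos"]);o=[]
    for y in (yaw,yaw+np.pi):
        q=inverse_kinematics(p,att(y))
        if q is not None:o.append((np.abs(np.array(q)-q0).max(),y))
    return att(min(o)[1])
def press(xy,yaw,ztop,zdown,F):
    p=np.array([*xy,.17]);A=best(p,yaw)
    movep(p,A)
    move_l([*xy,ztop+.025+.012],A)
    f0=np.array(sense()["wrist_force"])
    hit=move_l([*xy,zdown+.025-.006],A,feed=.02,until_force=F)
    s=sense();print("hit",hit,"tip z",s["position"][2]-.025,"dF",np.round(np.array(s["wrist_force"])-f0,1),"t",s["time_s"],"xy",s["position"][:2])
    sleep(.2);s=sense();print("  tip z",s["position"][2]-.025,"dF",np.round(np.array(s["wrist_force"])-f0,1))
    move_l([*xy,.17],A)
def wrist(name):
    s=sense();p,d=camera("wrist");c=camera_params("wrist")
    T=np.eye(4);T[:3,:3]=s["tcp_rot"];T[:3,3]=s["position"];T=T@c["tool_from_camera"]
    cv2.imwrite(f"pics/{name}.png",p[:,:,::-1]);return p,cloud(d,c["K"],T[:3,:3],T[:3,3])
E
python3 - <<'E'
from h import *
command_gripper(0,20)
a=np.radians(5); xy=np.array([.5395,-.2385])+.022*np.array([np.cos(a),np.sin(a)])
press(xy,a,.075,.058,12)
p,w=wrist("w1"); np.savez("w1.npz",p=p,w=w)
s=sense();print(s["time_s"],s["finger_gap"])
E
```

```text
hit True tip z 0.05806169986012736 dF [-1.4  0.7  5.7] t 5.9667 xy [ 0.56181302 -0.23672473]
  tip z 0.05807499775051483 dF [-2.3 -0.2  4.9]
6.95 -3.948778035647457e-05
```

View pics/w1.png

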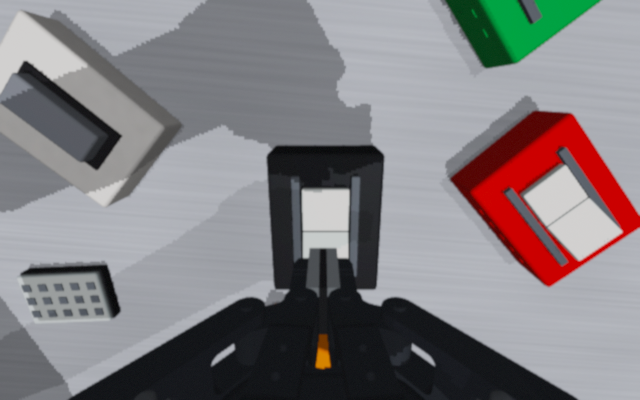

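The wrist view shows the rocker at (326,215) under the fingertips. I check its tilt from this view's depth.

```bash
python3 - <<'E'
from h import *
z=np.load("w1.npz");w=z["w"];g=z["p"].max(2)
for v in range(186,246,6): print(v,np.round(np.median(w[v,308:342],axis=0)*1000,1),g[v,325])
P=w[192:228,308:344].reshape(-1,3);A=np.c_[P[:,:2],np.ones(len(P))];print("slope",np.linalg.lstsq(A,P[:,2],rcond=None)[0])
m=(w[...,2]>.040)&(w[...,2]<.06);m[:, :262]=0;m[:,390:]=0;m[:140]=0;m[290:]=0
print(rect(w,m))
E
```

```text
186 [ 574.6 -236.3   50.1] 36
192 [ 572.1 -236.5   58.3] 210
198 [ 567.3 -236.9   58. ] 210
204 [ 562.4 -237.3   57.8] 210
210 [ 557.5 -237.8   57.8] 210
216 [ 552.7 -238.2   58.1] 210
222 [ 547.7 -238.6   58.1] 209
228 [ 542.8 -239.1   58.1] 209
234 [ 538.1 -239.5   58.7] 203
240 [ 533.8 -239.8   60.8] 203
slope [ 0.49657727  0.05665381 -0.20510372]
(((540.3914794921875, -239.5986328125), (119.8275375366211, 90.25515747070312), 4.910034656524658), np.float64(0.0504), 12326)
```

The half lies level at 58 mm, so the rocker is fully over, and the box has not moved. Next are the plunger and then the bar key.

```bash
python3 - <<'E'
from h import *
press((.473,.226),np.radians(21),.073,.063,12)
p,w=wrist("w2")
P=w[(np.hypot(w[...,0]-.473,w[...,1]-.226)<.022)&(w[...,2]>.055)&(w[...,2]<.08)&(p.max(2)<90)]
print(len(P),np.percentile(P[:,2],[10,50,90]),P.mean(0),sense()["time_s"])
E
```

```text
hit True tip z 0.0630778214844436 dF [-1.6 -1.   6.2] t 10.25 xy [0.47303572 0.2260351 ]
  tip z 0.06305309397502892 dF [-1.1  0.5  5.7]
1803 [0.06172473 0.06289891 0.06378657] [0.47643637 0.22732945 0.06272905] 11.2
```

View pics/w2.png

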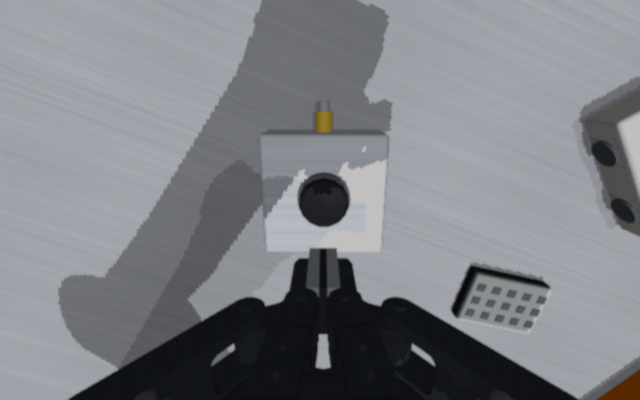

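The plunger head at (324,200) is 63 mm high, so it is fully down, and the valve box looks undisturbed. Now the bar key.

```bash
python3 - <<'E'
from h import *
press((.607,-.035),np.radians(52.5-90),.056,.048,15)
p,w=wrist("w3")
P=w[(np.hypot(w[...,0]-.607,w[...,1]+.035)<.012)&(w[...,2]>.03)&(w[...,2]<.08)]
print(len(P),np.percentile(P[:,2],[10,50,90]),sense()["time_s"])
p,d=camera("top");c=camera_params("top");cv2.imwrite("pics/t3.png",p[:,:,::-1])
E
```

```text
hit True tip z 0.048083290678358225 dF [-1.2  1.3  5.9] t 13.9667 xy [ 0.60705515 -0.03499906]
  tip z 0.04807361443861304 dF [-2.1  0.9  6.7]
712 [0.05521735 0.05606018 0.05683989] 15.0167
```

View pics/w3.png

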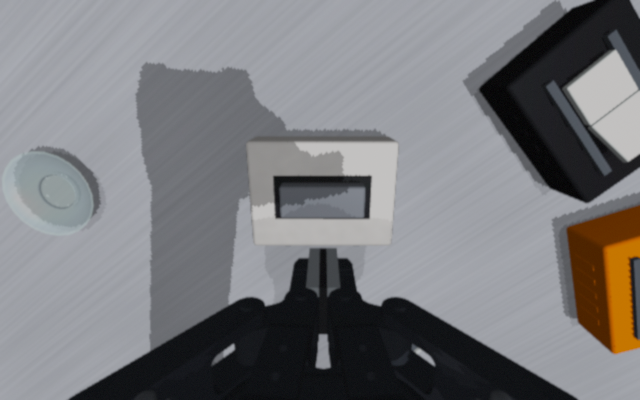

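View pics/t3.png

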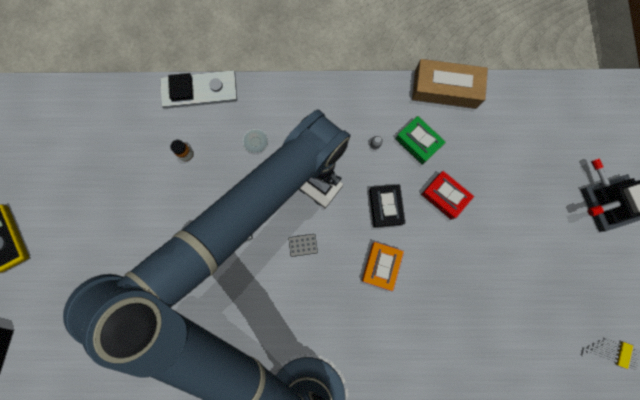

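The key at (322,197) went down to 48 mm and sprang back to 56 mm. The top view shows everything visible still in place: power unit at (387,205), dish at (255,142), objective at (376,142). I hand in.

```bash
python3 -c "
from rig import *
print(finish_job())"
```

```text
the job is handed in; nothing more can be done
None
```

I pressed the rocker fully over, then the plunger fully down, then the bar key, which went fully down and sprang back; heights measured after each press confirm this, nothing looked moved in the pictures, and I handed the job in at about 15 s.

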